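# Free a board from a pair of hold-down clamps of unknown thread hand

### The arm

A 6-joint arm with a two-finger parallel gripper is mounted at the origin on the work surface. World frame = base frame: x ahead of the robot, y to its left, z up, the work surface at z = 0. Lengths are in mm, angles in rad, forces in N, time in s.
With the tool pointing down it reaches from about 350 to 975 mm from the base axis. Payload 7.1 kg.
Tool frame: the origin (TCP) lies on the front face of the gripper's body, between the roots of the fingers; the fingertips stand 80 mm ahead of it and the grasp point (between the pads) lies 61 mm ahead of it (ctrl.tcp_to_grasp is the distance from the TCP to the grasp point, in mm); z points along the fingers, y is the direction in which the jaws open and shut (so a half turn about z gives the same grasp; the last joint's range is limited). The gripper opens to 88 mm and grips with 3 to 60 N. Pads are 20 mm wide; open, the fingers measure 115 mm over their backs; the gripper's body (75 mm by 178 mm) begins 61 mm behind the grasp point.
Start: joints at [-1.316, 0.423, 1.63, -0, 1.089, -0.019], TCP at [169.014, -601.698, 302.675] pointing down, gripper open.
Joint ranges: [-3, 3], [-0.9, 2.11], [0.09, 2.58], [-1.31, 4.45], [0.11, 2.69], [-2.54, 2.54]. Speed limits (rad/s): [2.39, 2.39, 3.01, 3.14, 3.14, 3.14].

### API

Orientations are given as a rotation vector (axis times angle).
In Python, from workcell import telemetry, get_image, ctrl gives the robot as it stands.
- The arm moves only by the tool send_rows, never from a script. Its argument "rows" is a list of rows, each a list of 5 numbers: the shift along the tool's x, y, z in m, then the turn about the tool's z in rad, then the opening, from -1 (shut) to 1 (fully open). A call has 1 to 5 rows; each row shifts and turns the commanded pose from where the row before left it, along the tool's axes as they then stand; what a row does not reach is not made up. A row lasts 1/10 s, in which the tool goes at most 50 mm and 8.59 degrees, less where a joint would pass 70% of its speed; a pose out of reach is approached as far as the arm can. A call with a gripper value outside its range is refused whole. The fingers move at their own pace and stop on an object; the grip force is fixed at half the most. Time passes only in rows, so rows that do not move let the fingers close. It gives the time, the measured TCP pose, the force and the opening at its end, in the units of the state.
- telemetry.get_obs(): the state, without advancing time (a new reading comes with each control period).
- get_image(name): name is "side" or "top"; returns a dict with "color" (420x560x3 uint8, blue, green, red), "z_map" (420x560 float32, mm along the optical axis (not along the pixel's ray), 0 where there is no reading), "camera_matrix" (3x3 intrinsics, pixels), "rvec" (rotation vector, rad) and "tvec" (3), from world to camera coordinates, as OpenCV has them. Camera axes: x right, y down, z forward; pixel columns grow to the right and rows downward; lengths in mm; the calibration is good to about 2 mm. A picture is of the moment at which its call begins.
- ctrl.close_job(): hands the job in, once; it reports no verdict.
The state is a dict: "t": time; "qpos": joint angles; "qvel": joint speeds; "joint_torque": joint torques, N m; "ee_pos": TCP position; "orientation": TCP orientation; "ft_force": force on the tool from outside, world axes, zero at the start; "moment": the same for the moment, N m; "width": finger opening in mm.
Only numpy, scipy, OpenCV 4.12 (cv2) and the standard library are available. Lean on these libraries where they do the work, as an engineer would, in place of code of your own. Each camera call takes 0.05 s, during which the arm holds its last target.

### The job

The sawn board on the wooden jig is held at both ends by screw clamps; one of the two has a left-hand thread and nothing shows which. Find out by trying which way each screw loosens and back each off by a quarter turn or more, leaving the board where it lies until both are loose. Then draw the board out from under the clamps and lay it flat in the metal tray without dropping it, leaving both clamps loose and the other things on the bench as they are.

Things in the scene. Friction and masses are not known exactly. Their poses are not given: they have to be found in the camera images.
- jig: Fixed wooden base plate, 200 x 300 x 20 mm (x, y, z). Origin at the centre of its underside, on the bench; its -x side is the open side of the clamps, roughly towards the robot. The two clamps stand on it with their screw axes at x = -20 mm, y = +100 and -100 mm.
- clamp_a: One of two fixed steel screw clamps that look alike; which stands where varies. One (a or b) has a left-hand thread and loosens clockwise seen from above, the other anticlockwise. Origin on the screw axis at the jig's top. Arm 24 mm wide, 72 to 88 mm above the bench, from 17 mm in front of the axis (own -x, the open side) to 83 mm behind; post 53 to 83 mm behind; boss top at 92 mm.
- clamp_b: The other screw clamp, alike in looks and sizes.
- clamp_a_handle (a point): Centre of clamp a's wooden T-bar handle, 134 mm above the bench when tight (top at 146). Bar 64 mm long (own x), 15 mm thick (own y), 24 mm high; own z is the screw axis, up. At the start the bar lies almost along the jig's x. Grip it from above across the 15 mm and turn it about z: light drag of 0.1 N m; it rises 3 mm per rad of loosening.
- clamp_b_handle (a point): The same for clamp b.
- clamp_a_screw (a joint): Turn of clamp a's screw in rad, anticlockwise seen from above positive, tight near 0 (start within 0.14 of it). Turned the wrong way it comes to a firm stop within 0.15 rad of 0; turned the right way it goes freely to a stop at 3.2 rad either + or -, and stays where it is left.
- clamp_b_screw (a joint): The same for clamp b.
- clamp_a_pad (a point): Centre of the underside of clamp a's round rubber foot (24 mm across). It rests on the board, 48 mm above the bench, when tight, and rises 3 mm per rad of loosening.
- clamp_b_pad (a point): The same for clamp b.
- board: Loose light wooden board, 54 x 230 x 28 mm (x, y, z), about 0.2 kg, lying on the jig with its long side along jig y and its centre at jig x = -20 mm, a clamp foot on each end. Origin at the centre of its underside. It can be gripped across its 54 mm width in the middle, between the clamps. It must go at least 60 mm towards jig -x, kept low, before it can be lifted past the feet and arms.
- tray: Fixed open aluminium tray, 300 x 160 mm outside and 30 mm high, walls and floor 5 mm. Origin at the centre of its underside; long side along its own x.
- offcut: Bystander: loose wood offcut, 50 x 100 x 24 mm, origin at the centre of its underside.
- glue: Bystander: closed white glue bottle, 60 mm across, 150 mm high, origin at the centre of its underside.
- tape: Bystander: black tape measure, 65 x 75 x 37 mm, origin at the centre of its underside.
Mind the look-alikes: they are no part of the job. Of the things like the board, leave any that is turquoise; of the rest the larger one is meant.

How it is judged:
By the outcome, as a careful person would: the job done as asked, in the order asked, and still so for the second after the job is handed in, with the robot touching nothing.
It also fails if it takes over 72 s, if anything falls off the work surface, if the arm or the gripper's body presses on something with over 40 N, if the wrist force passes 120 N, or if a joint passes its speed limit or range.

## Working session

There is one attempt and no reset: what is moved stays moved. The work goes in short steps, Python scripts to look and compute and a tool call to move; the robot and the scene stay as the last step left them, time stands still between calls to the robot, and variables do not carry over. Pictures are saved under pics/ and viewed, and the job is handed in when it is done.

Besides the shell and the picture viewer there is one more tool, called after ">>>" by a JSON object that holds its "name" and its "arguments". send_rows: Moves the arm, as the interface text tells. Its arguments: {"type":"object","properties":{"rows":{"type":"array"}},"required":["rows"]}

```bash
ls; mkdir -p pics; python3 - <<'E'
from workcell import telemetry, get_image, ctrl
import cv2,numpy as np
for n in("side","top"):
    d=get_image(n); cv2.imwrite(f"pics/{n}0.png",d["color"]); np.savez(f"{n}0.npz",**d)
    R=cv2.Rodrigues(np.array(d["rvec"]))[0]; print(n,(-R.T@np.array(d["tvec"]).ravel()).round(),R.round(2).tolist(),np.array(d["camera_matrix"]).round(1).tolist())
print(telemetry.get_obs(),ctrl.tcp_to_grasp)
E
```

```text
pics
side [  44. 1232. 1177.] [[-0.92, -0.39, 0.02], [-0.26, 0.56, -0.79], [0.3, -0.73, -0.62]] [[540.4, 0.0, 279.7], [0.0, 540.4, 214.2], [0.0, 0.0, 1.0]]
top [ 3.810e+02 -1.000e+00  1.721e+03] [[-0.03, -1.0, -0.01], [-0.99, 0.03, -0.1], [0.1, 0.01, -1.0]] [[467.2, 0.0, 272.1], [0.0, 467.2, 217.5], [0.0, 0.0, 1.0]]
{'t': 0.1, 'qpos': array([-1.31599929e+00,  4.23763407e-01,  1.63060338e+00, -2.04263211e-05,
        1.08859109e+00, -1.89906681e-02]), 'qvel': array([-0.00062057, -0.00158114, -0.00275525, -0.00102209, -0.00171512,
       -0.00013686]), 'joint_torque': array([ 1.31458473e-03, -5.45609379e+01, -2.74325716e+01,  6.45842752e-02,
        1.88010838e-02, -2.84562321e-05]), 'ee_pos': array([ 168.91594945, -601.33768029,  301.98399097]), 'orientation': array([-3.11085898e+00, -4.28552781e-01,  2.80355860e-04]), 'ft_force': array([0.17048421, 0.83297324, 0.14700523]), 'moment': array([-0.00186435,  0.02063701,  0.00431451]), 'width': 87.62938670352139} 61.3
```

View pics/side0.png

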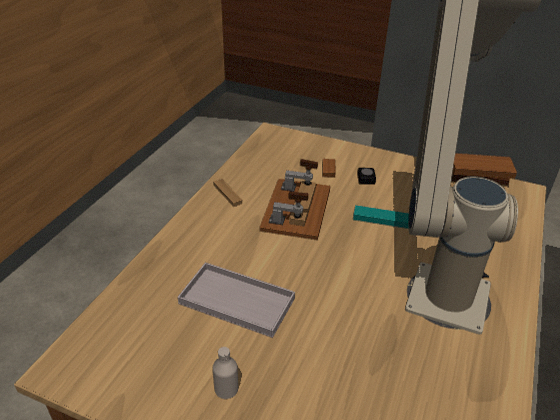

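View pics/top0.png

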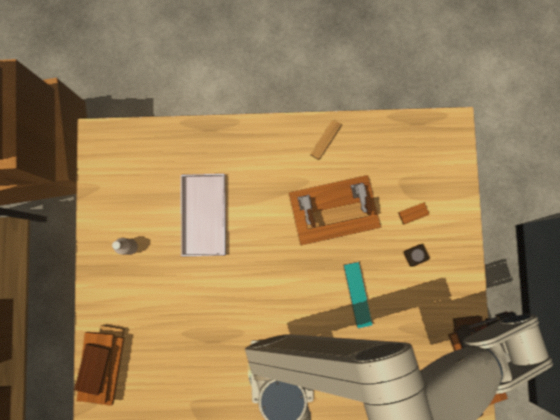

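The top view shows the jig at about (335,210) with clamps at (307,210) and (361,195). The tray is at (204,215), the glue at (123,246), the tape at (417,255) and the offcut at (413,213). Three things could be the board:
- turquoise, at (358,295)
- a loose brown board, at (326,139)
- the one under the clamps, at (340,215)

I'll enlarge the jig.

```bash
cat > h.py <<'E'
import numpy as np,cv2
from workcell import telemetry,get_image,ctrl
def cam(d):
    R=cv2.Rodrigues(np.array(d["rvec"],float))[0];t=np.array(d["tvec"],float).ravel();return np.array(d["camera_matrix"]),R,t
def pix2plane(d,u,v,z):
    K,R,t=cam(d);r=R.T@np.linalg.inv(K)@[u,v,1.];c=-R.T@t;return c+r*(z-c[2])/r[2]
def cloud(d):
    K,R,t=cam(d);z=d["z_map"].astype(float);v,u=np.mgrid[:z.shape[0],:z.shape[1]]
    p=np.stack([(u-K[0,2])/K[0,0]*z,(v-K[1,2])/K[1,1]*z,z],-1);P=(p-t)@R;P[z==0]=np.nan;return P
def proj(d,X):
    K,R,t=cam(d);q=(R@np.array(X).reshape(-1,3).T).T+t;q=q@K.T;return q[:,:2]/q[:,2:]
def shot(n,f):
    d=get_image(n);np.savez(f+".npz",**d);return d
def crop(d,f,u0,u1,v0,v1,s):
    cv2.imwrite(f,cv2.resize(d["color"][v0:v1,u0:u1],None,fx=s,fy=s,interpolation=cv2.INTER_CUBIC))
E
python3 - <<'E'
from h import *
a=dict(np.load("top0.npz"));b=dict(np.load("side0.npz"))
crop(a,"pics/tc.png",280,440,110,250,5);crop(b,"pics/sc.png",200,350,140,250,5)
P=cloud(a)
for n,u,v in[("jig-corners",291,194),("",370,178),("",380,226),("",300,243),("board",340,215),("traymid",204,215),("loose",326,139),("turq",358,295),("bench",260,200)]:
    print(n,u,v,P[v,u].round(),)
E
```

```text
jig-corners 291 194 [630. -52.  27.]
 370 178 [ 686. -349.   -2.]
 380 226 [ 505. -373.   21.]
 300 243 [451. -81.   2.]
board 340 215 [ 547. -226.   44.]
traymid 204 215 [564. 271.   5.]
loose 326 139 [ 835. -189.   16.]
turq 358 295 [ 259. -281.   25.]
bench 260 200 [615.  63.   0.]
```

View pics/tc.png

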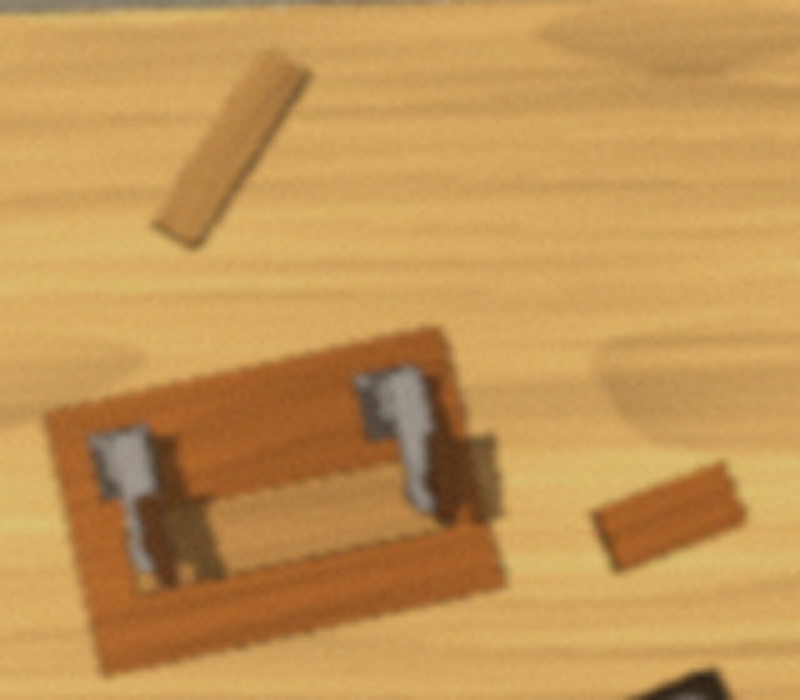

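View pics/sc.png

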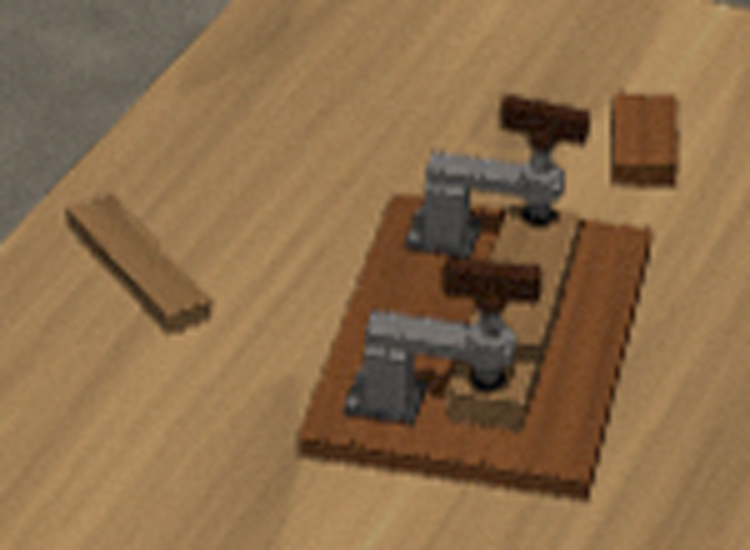

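The enlarged crops confirm it. The board under the clamps, about (340,215) in the top view, is sawn wood and larger than the loose strip at (326,139); the turquoise one is ruled out. Next I'll measure the jig, handles and tray.

```bash
python3 - <<'E'
from h import *
a=dict(np.load("top0.npz"));b=dict(np.load("side0.npz"))
hsv=cv2.cvtColor(a["color"],cv2.COLOR_BGR2HSV)
# jig corners from pictures
c=np.array([(45,412),(440,328),(505,585),(103,675)])/5+[280,110]
C=np.array([pix2plane(a,u,v,20) for u,v in c]);print("top corners",C.round(),"edges",[np.linalg.norm(C[i]-C[i-1]).round() for i in range(4)],"ctr",C.mean(0).round())
for s,e in((1,0),(2,3)):
    w=C[s]-C[e];print("yaw of -y dir",np.arctan2(-w[1],-w[0])-np.pi/2, np.arctan2(-w[0],0))
# sides
c=np.array([(398,197),(650,230),(590,488),(302,440)])/5+[200,140]
C2=np.array([pix2plane(b,u,v,20) for u,v in c]);print("side corners",C2.round(),[np.linalg.norm(C2[i]-C2[i-1]).round() for i in range(4)],C2.mean(0).round())
for nm,d in(("top",a),("side",b)):
    P=cloud(d);m=(P[...,2]>118)&(P[...,2]<160)&(P[...,0]>440)&(P[...,0]<720)&(P[...,1]<-30)&(P[...,1]>-400)
    n,l,st,ce=cv2.connectedComponentsWithStats(m.astype(np.uint8))
    for i in range(1,n):
        if st[i,4]>12:
            q=P[l==i];mm=cv2.minAreaRect(q[:,:2].astype(np.float32));print(nm,"handle px",ce[i].round(1),st[i,4],q.mean(0).round(1),q[:,2].max().round(),mm)
# tray rect
P=cloud(a);m=(P[...,2]>17)&(P[...,2]<45)&(P[...,1]>150)&(P[...,1]<420)&(P[...,0]>380)&(P[...,0]<740)
q=P[m];print("tray",cv2.minAreaRect(q[:,:2].astype(np.float32)))
m=(P[...,2]>100)&(P[...,1]>420)&(P[...,0]>380)&(P[...,0]<740);print("glue",P[m].mean(0))
q=P[(P[...,2]>40)&(P[...,2]<56)&(P[...,0]>470)&(P[...,0]<620)&(P[...,1]>-380)&(P[...,1]<-80)];print("board",cv2.minAreaRect(q[:,:2].astype(np.float32)))
E
```

```text
top corners [[ 638.  -45.   20.]
 [ 692. -338.   20.]
 [ 501. -376.   20.]
 [ 443.  -82.   20.]] edges [np.float64(198.0), np.float64(297.0), np.float64(195.0), np.float64(300.0)] ctr [ 568. -210.   20.]
yaw of -y dir 0.182944951767245 -1.5707963267948966
yaw of -y dir 0.1929233267628172 -1.5707963267948966
side corners [[ 689. -328.   20.]
 [ 501. -367.   20.]
 [ 441.  -70.   20.]
 [ 634.  -36.   20.]] [np.float64(297.0), np.float64(192.0), np.float64(303.0), np.float64(196.0)] [ 566. -200.   20.]
top handle px [368.3 204.9] 105 [ 568.8 -310.1  141.3] 155.0 ((568.42138671875, -310.46142578125), (61.93547058105469, 18.551651000976562), 3.0163204669952393)
top handle px [311.2 217.7] 98 [ 530.3 -114.7  142.6] 155.0 ((530.0870361328125, -115.33428955078125), (62.15996551513672, 21.517427444458008), 9.013611793518066)
side handle px [308.4 164. ] 135 [ 569.5 -303.6  135.6] 151.0 ((570.7461547851562, -305.9104309082031), (64.73187255859375, 25.482887268066406), 8.844517707824707)
side handle px [297.9 196.4] 163 [ 532.  -108.1  135. ] 150.0 ((532.6804809570312, -109.358154296875), (62.25562286376953, 25.572185516357422), 10.540973663330078)
tray ((565.7223510742188, 272.2145690917969), (162.4430694580078, 301.3114318847656), 89.73104095458984)
glue [455.15052983 539.73248521 124.02928227]
board ((574.2152099609375, -207.0438690185547), (107.227294921875, 230.7742462158203), 10.661396980285645)
```

```bash
python3 - <<'E'
from h import *
a=dict(np.load("top0.npz"));b=dict(np.load("side0.npz"))
for nm,t,s,x0 in(("A(+y)",(311.2,217.7),(298.2,196.3),(531,-112)),("B(-y)",(368.3,204.9),(308.6,164),(569,-307))):
    print(nm,"top z143",pix2plane(a,*t,143).round(1),"side z134",pix2plane(b,*s,134).round(1))
    Pa=cam(a)[0]@np.c_[cam(a)[1],cam(a)[2]];Pb=cam(b)[0]@np.c_[cam(b)[1],cam(b)[2]]
    X=cv2.triangulatePoints(Pa,Pb,np.array(t,float).reshape(2,1),np.array(s,float).reshape(2,1));print(" tri",(X[:3]/X[3]).ravel().round(1))
# dark masks
for nm,d,boxes,z in(("top",a,[(295,330,195,235),(352,385,185,225)],146),("side",b,[(285,312,188,204),(297,322,155,173)],134)):
    for u0,u1,v0,v1 in boxes:
        m=d["color"][v0:v1,u0:u1]; P=cloud(d)[v0:v1,u0:u1]
        k=(m.max(2)<75)&(P[...,2]>112)
        v,u=np.nonzero(k);r=cv2.minAreaRect(np.c_[u+u0,v+v0].astype(np.float32));bp=cv2.boxPoints(r)
        W=np.array([pix2plane(d,*p,z)[:2] for p in bp]);print(nm,k.sum(),r,W.round().tolist(),W.mean(0).round(1))
        pts=np.c_[u+u0,v+v0];W=np.array([pix2plane(d,*p,z)[:2] for p in pts]);e,V=np.linalg.eigh(np.cov(W.T));print("   pca yaw",np.arctan(V[1,1]/V[0,1]).round(3),W.mean(0).round(1))
E
```

```text
A(+y) top z143 [ 530.3 -114.8  143. ] side z134 [ 531.6 -110.1  134. ]
 tri [ 532.6 -115.4  130. ]
B(-y) top z143 [ 568.5 -309.7  143. ] side z134 [ 569.6 -306.2  134. ]
 tri [ 570.9 -312.   130.2]
top 0 ((0.0, 0.0), (0.0, 0.0), 0.0) [[1343.0, 971.0], [1343.0, 971.0], [1343.0, 971.0], [1343.0, 971.0]] [1343.4  970.7]
  avg = a.mean(axis, **keepdims_kw)
  ret = um.true_divide(
<stdin>:14: RuntimeWarning: Degrees of freedom <= 0 for slice
  c *= np.true_divide(1, fact)
  c *= np.true_divide(1, fact)
Traceback (most recent call last):
ValueError: not enough values to unpack (expected 2, got 0)

During handling of the above exception, another exception occurred:

Traceback (most recent call last):
numpy.linalg.LinAlgError: 0-dimensional array given. Array must be at least two-dimensional
```

```bash
cat > go.py <<'E'
import sys
from h import *
from scipy.spatial.transform import Rotation as Ro
o=telemetry.get_obs();M=Ro.from_rotvec(o["orientation"]).as_matrix()
yaw=np.arctan2(M[1,0],M[0,0]);print("t",round(o["t"],2),"tcp",o["ee_pos"].round(1),"yaw",yaw.round(3),"tilt",M[2,2].round(4),"F",o["ft_force"].round(1),"M",o["moment"].round(2),"w",round(o["width"],1),"q6",o["qpos"][5].round(2))
if len(sys.argv)>1:
    x,y,z,w=map(float,sys.argv[1:5]);dy=(w-yaw+np.pi)%(2*np.pi)-np.pi;print("turn",round(-dy,3))
    d=np.array([x,y,z])-o["ee_pos"]
    print("shift tool mm before turn",(M.T@d).round(1)," after turn",(Ro.from_rotvec([0,0,dy]).as_matrix()@M).T.__matmul__(d).round(1))
E
python3 go.py 569.5 -308 260 0.14
```

```text
t 0.1 tcp [ 168.9 -601.3  302. ] yaw 0.274 tilt -1.0 F [0.2 0.8 0.1] M [-0.    0.02  0.  ] w 87.6 q6 -0.02
turn 0.134
shift tool mm before turn [ 465.  -174.    42.2]  after turn [ 437.6 -234.5   42.3]
```

>>> {"name": "send_rows", "arguments": {"rows": [[0, 0, 0, 0.134, 1], [0.035, -0.019, 0, 0, 1], [0.035, -0.019, 0, 0, 1], [0.035, -0.019, 0, 0, 1], [0.035, -0.019, 0, 0, 1]]}}

```text
t: 0.6
ee_pos: [297.9, -505.8, 302.3]
orientation: [-3.133, -0.219, 0.0]
ft_force: [0.5, -0.5, -0.1]
width: 87.9
```

>>> {"name": "send_rows", "arguments": {"rows": [[0.035, -0.019, 0, 0, 1], [0.035, -0.019, 0, 0, 1], [0.035, -0.019, 0, 0, 1], [0.035, -0.019, 0, 0, 1], [0.035, -0.019, 0, 0, 1]]}}

```text
t: 1.1
ee_pos: [458.1, -387.2, 302.4]
orientation: [-3.133, -0.219, 0.001]
ft_force: [0.6, -0.3, 0.3]
width: 88.0
```

>>> {"name": "send_rows", "arguments": {"rows": [[0.035, -0.019, 0, 0, 1], [0.035, -0.019, 0, 0, 1], [0.02, -0.01, 0, 0, 1], [0, 0, 0, 0, 1]]}}

```text
t: 1.5
ee_pos: [541.5, -326.5, 302.2]
orientation: [-3.133, -0.225, -0.0]
ft_force: [-0.2, 0.1, -0.7]
width: 87.5
```

```bash
python3 go.py 569.5 -308 260 0.14
```

```text
t 1.5 tcp [ 541.5 -326.5  302.2] yaw 0.143 tilt -1.0 F [-0.2  0.1 -0.7] M [ 0.01  0.02 -0.05] w 87.5 q6 0.87
turn 0.003
shift tool mm before turn [ 30.3 -14.3  42.2]  after turn [ 30.3 -14.4  42.2]
```

>>> {"name": "send_rows", "arguments": {"rows": [[0.03, -0.0145, 0, 0, 1], [0, 0, 0.03, 0, 1], [0, 0, 0.012, 0, 1], [0, 0, 0, 0, 1]]}}

```text
t: 1.9
ee_pos: [565.2, -309.8, 258.1]
orientation: [-3.131, -0.218, 0.007]
ft_force: [0.1, -0.6, 0.8]
width: 87.6
```

```bash
python3 go.py 569.5 -308 196 0.14; python3 - <<'E'
from h import *
d=shot("side","s1");crop(d,"pics/s1.png",240,350,110,240,5)
d=shot("top","t1");crop(d,"pics/t1.png",290,400,160,260,5)
E
```

```text
t 1.9 tcp [ 565.2 -309.8  258.1] yaw 0.139 tilt -1.0 F [ 0.1 -0.6  0.8] M [0.07 0.03 0.02] w 87.6 q6 0.91
turn -0.001
shift tool mm before turn [ 4.7 -0.9 62.1]  after turn [ 4.7 -0.9 62.1]
```

View pics/s1.png

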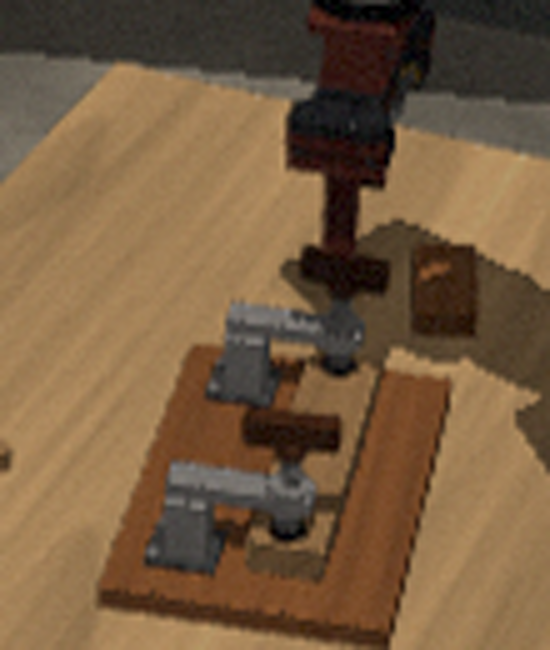

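The picture shows the finger at (340,215) in the crop, straight above the far handle at (345,268), so the alignment fits. I'll go down.

>>> {"name": "send_rows", "arguments": {"rows": [[0.003, 0, 0.02, 0, 1], [0, 0, 0.02, 0, 1], [0, 0, 0.015, 0, 1], [0, 0, 0.007, 0, 1], [0, 0, 0, 0, 1]]}}

```text
t: 2.5
ee_pos: [569.8, -309.6, 198.2]
orientation: [-3.133, -0.219, 0.001]
ft_force: [0.1, 0.2, -0.6]
width: 87.3
```

>>> {"name": "send_rows", "arguments": {"rows": [[0, 0, 0, 0, -0.4], [0, 0, 0, 0, -0.5], [0, 0, 0, 0, -0.55]]}}

```text
t: 2.8
ee_pos: [570.6, -309.6, 199.5]
orientation: [3.133, 0.219, 0.002]
ft_force: [-0.3, -0.0, -0.6]
width: 67.3
```

```bash
python3 go.py 569.5 -308 196 0.14
```

```text
t 2.8 tcp [ 570.6 -309.6  199.5] yaw 0.14 tilt -1.0 F [-0.3 -0.  -0.6] M [ 0.01 -0.02  0.02] w 67.3 q6 0.92
turn -0.0
shift tool mm before turn [-0.8 -1.8  3.5]  after turn [-0.8 -1.8  3.5]
```

>>> {"name": "send_rows", "arguments": {"rows": [[0, -0.0015, 0.003, 0, -0.45], [0, 0, 0, 0, -0.45], [0, 0, 0, 0, -0.45], [0, 0, 0, 0, -0.45], [0, 0, 0, 0, -0.45]]}}

```text
t: 3.3
ee_pos: [570.0, -308.0, 195.7]
orientation: [3.134, 0.219, 0.0]
ft_force: [0.0, -2.1, 1.5]
width: 27.4
```

>>> {"name": "send_rows", "arguments": {"rows": [[0, 0, 0, 0, -0.45], [0, 0, 0, 0, -0.45], [0, 0, 0, 0, -0.6]]}}

```text
t: 3.6
ee_pos: [570.3, -309.2, 196.0]
orientation: [3.131, 0.22, 0.002]
ft_force: [0.8, -7.6, -2.1]
width: 20.7
```

```bash
python3 go.py 569.5 -308 196 0.14
```

```text
t 3.6 tcp [ 570.3 -309.2  196. ] yaw 0.14 tilt -1.0 F [ 0.8 -7.6 -2.1] M [-1.31  0.04  0.04] w 20.7 q6 0.92
turn 0.0
shift tool mm before turn [-0.7 -1.3 -0. ]  after turn [-0.7 -1.3 -0. ]
```

>>> {"name": "send_rows", "arguments": {"rows": [[0, 0.003, 0, 0, -0.6], [0, 0, 0, 0, -0.6], [0, 0, 0, 0, -0.7]]}}

```text
t: 3.9
ee_pos: [570.5, -310.7, 195.9]
orientation: [-3.133, -0.219, -0.0]
ft_force: [0.5, -0.7, 2.6]
width: 21.3
```

```bash
python3 go.py
```

```text
t 3.9 tcp [ 570.5 -310.7  195.9] yaw 0.14 tilt -1.0 F [ 0.5 -0.7  2.6] M [ 0.35  0.09 -0.05] w 21.3 q6 0.91
```

>>> {"name": "send_rows", "arguments": {"rows": [[0, 0, 0, 0, -0.8], [0, 0, 0, 0, -1], [0, 0, 0, 0, -1]]}}

```text
t: 4.2
ee_pos: [570.5, -310.7, 195.9]
orientation: [-3.134, -0.219, -0.0]
ft_force: [-0.6, 0.9, 5.0]
width: 20.7
```

```bash
python3 go.py
```

```text
t 4.2 tcp [ 570.5 -310.7  195.9] yaw 0.14 tilt -1.0 F [-0.6  0.9  5. ] M [0.49 0.08 0.  ] w 20.7 q6 0.91
```

>>> {"name": "send_rows", "arguments": {"rows": [[0, 0, 0, -0.08, -1], [0, 0, 0, -0.08, -1], [0, 0, 0, 0, -1]]}}

```text
t: 4.5
ee_pos: [570.4, -310.7, 195.9]
orientation: [-3.106, -0.473, -0.0]
ft_force: [-0.8, 2.1, 5.9]
width: 20.9
```

```bash
python3 go.py; python3 - <<'E'
from h import *
d=shot("side","s2");crop(d,"pics/s2.png",240,350,110,240,5)
d=shot("top","t2");crop(d,"pics/t2.png",290,400,160,260,5)
E
```

```text
t 4.5 tcp [ 570.4 -310.7  195.9] yaw 0.302 tilt -1.0 F [-0.8  2.1  5.9] M [ 0.54  0.22 -0.  ] w 20.9 q6 0.75
```

View pics/s2.png

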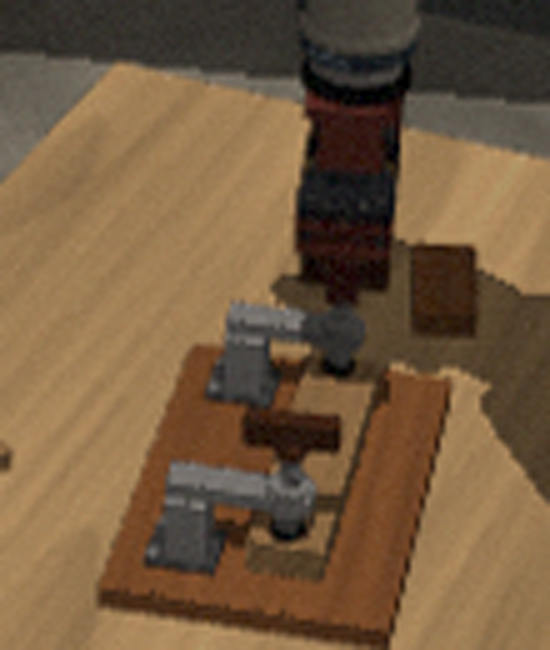

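>>> {"name": "send_rows", "arguments": {"rows": [[0, 0, 0, -0.1, -1], [0, 0, 0, -0.1, -1], [0, 0, 0, 0, -1]]}}

```text
t: 4.9
ee_pos: [570.5, -310.8, 196.5]
orientation: [-3.043, -0.781, -0.0]
ft_force: [-1.5, 2.4, 9.7]
width: 21.0
```

```bash
python3 go.py
```

```text
t 4.9 tcp [ 570.5 -310.8  196.5] yaw 0.503 tilt -1.0 F [-1.5  2.4  9.7] M [ 0.64  0.4  -0.04] w 21.0 q6 0.55
```

Turning anticlockwise shows no stop, and Fz rises as the handle climbs, so this screw loosens anticlockwise. I'll carry on and lift along with it.

>>> {"name": "send_rows", "arguments": {"rows": [[0, 0, -0.001, -0.14, -1], [0, 0, -0.0008, -0.14, -1], [0, 0, -0.0005, -0.14, -1], [0, 0, -0.0005, -0.14, -1], [0, 0, -0.0004, 0, -1]]}}

```text
t: 5.4
ee_pos: [570.1, -310.8, 198.4]
orientation: [-2.709, -1.589, 0.001]
ft_force: [0.2, -0.0, -1.6]
width: 21.2
```

```bash
python3 go.py; python3 - <<'E'
from h import *
d=shot("top","t2");crop(d,"pics/t2b.png",290,400,160,260,6)
d=shot("side","s2");crop(d,"pics/s2b.png",280,330,145,195,12)
E
```

```text
t 5.4 tcp [ 570.1 -310.8  198.4] yaw 1.061 tilt -1.0 F [ 0.2 -0.  -1.6] M [-0.    0.19  0.05] w 21.2 q6 -0.01
```

View pics/s2b.png

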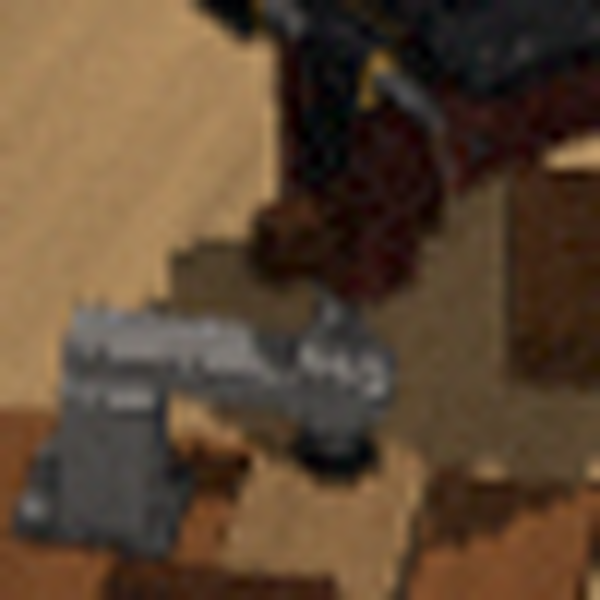

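The crop shows the bar end at (295,235) turned along with the fingers, so it is turning. I'll continue to about 2.4 rad.

>>> {"name": "send_rows", "arguments": {"rows": [[0, 0, -0.0004, -0.14, -1], [0, 0, -0.0004, -0.14, -1], [0, 0, -0.0004, -0.14, -1], [0, 0, -0.0004, -0.14, -1], [0, 0, -0.0004, -0.14, -1]]}}

```text
t: 6.0
ee_pos: [570.0, -311.1, 200.4]
orientation: [-1.999, -2.423, 0.001]
ft_force: [-1.4, -0.8, -0.5]
width: 20.7
```

>>> {"name": "send_rows", "arguments": {"rows": [[0, 0, -0.0004, -0.14, -1], [0, 0, -0.0004, -0.14, -1], [0, 0, -0.0004, -0.14, -1], [0, 0, -0.0004, -0.14, -1], [0, 0, 0, 0, -1]]}}

```text
t: 6.5
ee_pos: [570.1, -311.2, 202.2]
orientation: [-1.257, -2.879, 0.001]
ft_force: [-0.4, -2.0, -1.4]
width: 21.0
```

```bash
python3 go.py
```

```text
t 6.5 tcp [ 570.1 -311.2  202.2] yaw 2.319 tilt -1.0 F [-0.4 -2.  -1.4] M [-0.49  0.18  0.05] w 21.0 q6 -1.26
```

B's screw is at about +2.18 rad. I'll release it, rise, and turn to a half-turned wrist for the other handle, so there's room for a clockwise turn.

>>> {"name": "send_rows", "arguments": {"rows": [[0, 0, 0, 0, 0], [0, 0, 0, 0, 0.5], [0, 0, 0, 0, 1], [0, 0, 0, 0, 1], [0, 0, 0, 0, 1]]}}

```text
t: 7.0
ee_pos: [570.5, -310.9, 202.5]
orientation: [1.256, 2.88, 0.0]
ft_force: [0.5, -0.1, 0.1]
width: 57.4
```

>>> {"name": "send_rows", "arguments": {"rows": [[0, 0, -0.01, 0, 1], [0, 0, -0.02, 0, 1], [0, 0, -0.03, 0, 1], [0, 0, 0, -0.14, 1], [0, 0, 0, -0.14, 1]]}}

```text
t: 7.5
ee_pos: [571.0, -311.3, 264.7]
orientation: [0.832, 3.026, -0.001]
ft_force: [1.1, -0.7, 0.4]
width: 87.6
```

>>> {"name": "send_rows", "arguments": {"rows": [[0, 0, 0, -0.14, 1], [0, 0, 0, -0.14, 1], [0, 0, 0, -0.14, 1], [0, 0, 0, -0.14, 1], [0, 0, 0, -0.15, 1]]}}

```text
t: 8.0
ee_pos: [570.5, -311.0, 263.4]
orientation: [-0.273, 3.129, -0.001]
ft_force: [0.3, 0.4, -0.4]
width: 87.8
```

```bash
python3 go.py 531 -115.5 260 3.31
```

```text
t 8.0 tcp [ 570.5 -311.   263.4] yaw -2.968 tilt -1.0 F [ 0.3  0.4 -0.4] M [ 0.1  -0.13  0.07] w 87.8 q6 -2.26
turn 0.005
shift tool mm before turn [  5.1 199.4   3.3]  after turn [  6.2 199.3   3.3]
```

>>> {"name": "send_rows", "arguments": {"rows": [[0.001, 0.04, 0, 0, 1], [0.001, 0.04, 0, 0, 1], [0.001, 0.04, 0, 0, 1], [0.001, 0.04, 0, 0, 1], [0.001, 0.039, 0, 0, 1]]}}

```text
t: 8.5
ee_pos: [531.8, -114.2, 263.4]
orientation: [-0.263, 3.13, -0.0]
ft_force: [0.1, 0.3, 0.0]
width: 87.7
```

>>> {"name": "send_rows", "arguments": {"rows": [[0, 0, 0, 0, 1], [0, 0, 0, 0, 1]]}}

```text
t: 8.7
ee_pos: [532.5, -115.1, 263.4]
orientation: [-0.267, 3.129, -0.001]
ft_force: [0.2, -0.6, 0.6]
width: 87.6
```

```bash
python3 go.py 531 -115.5 196 3.31; python3 - <<'E'
from h import *
d=shot("side","s3");crop(d,"pics/s3.png",240,350,110,240,5)
E
```

```text
t 8.7 tcp [ 532.5 -115.1  263.4] yaw -2.972 tilt -1.0 F [ 0.2 -0.6  0.6] M [ 0.08 -0.18 -0.04] w 87.6 q6 -1.98
turn 0.002
shift tool mm before turn [ 1.7 -0.1 67.4]  after turn [ 1.7 -0.1 67.4]
```

View pics/s3.png

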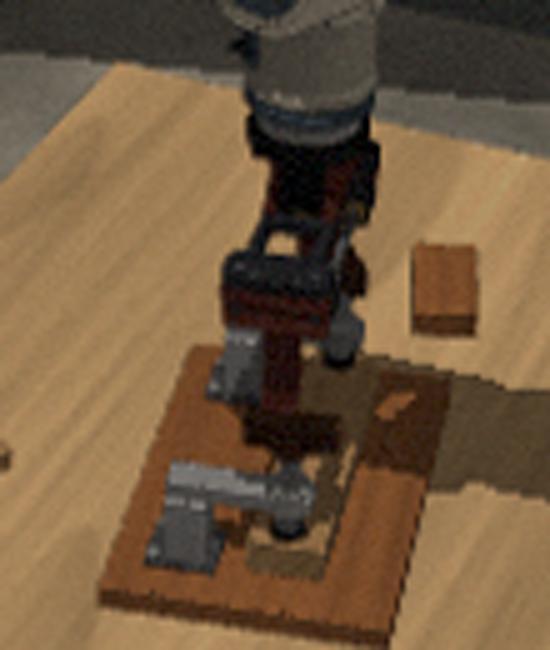

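The near handle lies at (290,432) in the crop, right under the finger at (283,400). I'll go down and close.

>>> {"name": "send_rows", "arguments": {"rows": [[0.0015, 0, 0.02, 0, 1], [0, 0, 0.02, 0, 1], [0, 0, 0.017, 0, 0], [0, 0, 0.01, 0, -0.4], [0, 0, 0, 0, -0.4]]}}

```text
t: 9.25
ee_pos: [530.3, -116.7, 194.3]
orientation: [0.262, -3.129, -0.001]
ft_force: [-1.1, 0.9, 1.2]
width: 67.2
```

>>> {"name": "send_rows", "arguments": {"rows": [[0, 0, 0, 0, -0.4], [0, 0, 0, 0, -0.4], [0, 0, 0, 0, -0.4], [0, 0, 0, 0, -0.45], [0, 0, 0, 0, -0.6]]}}

```text
t: 9.75
ee_pos: [530.8, -115.8, 195.9]
orientation: [-0.264, 3.13, -0.0]
ft_force: [-0.3, 0.6, 0.4]
width: 27.5
```

```bash
python3 go.py
```

```text
t 9.75 tcp [ 530.8 -115.8  195.9] yaw -2.973 tilt -1.0 F [-0.3  0.6  0.4] M [ 0.06 -0.14 -0.05] w 27.5 q6 -1.98
```

>>> {"name": "send_rows", "arguments": {"rows": [[0, 0, 0, 0, -0.7], [0, 0, 0, 0, -0.8], [0, 0, 0, 0, -1], [0, 0, 0, 0, -1]]}}

```text
t: 10.15
ee_pos: [530.8, -115.6, 195.7]
orientation: [-0.264, 3.13, 0.0]
ft_force: [-0.5, 3.5, 4.7]
width: 20.9
```

```bash
python3 go.py
```

```text
t 10.15 tcp [ 530.8 -115.6  195.7] yaw -2.973 tilt -1.0 F [-0.5  3.5  4.7] M [0.76 0.01 0.03] w 20.9 q6 -1.98
```

Well centred (21 mm reading, as with the other handle). I'll try clockwise.

>>> {"name": "send_rows", "arguments": {"rows": [[0, 0, 0, 0.1, -1], [0, 0, 0, 0.1, -1], [0, 0, 0, 0, -1]]}}

```text
t: 10.45
ee_pos: [530.9, -115.5, 196.0]
orientation: [0.054, 3.141, 0.001]
ft_force: [-1.1, 4.1, 8.3]
width: 20.9
```

```bash
python3 go.py
```

```text
t 10.45 tcp [ 530.9 -115.5  196. ] yaw 3.107 tilt -1.0 F [-1.1  4.1  8.3] M [0.96 0.07 0.06] w 20.9 q6 -1.77
```

>>> {"name": "send_rows", "arguments": {"rows": [[0, 0, 0, 0.1, -1], [0, 0, 0, 0.1, -1], [0, 0, 0, 0, -1]]}}

```text
t: 10.75
ee_pos: [531.1, -115.4, 196.5]
orientation: [0.368, 3.119, 0.001]
ft_force: [-1.5, 4.7, 12.6]
width: 21.3
```

```bash
python3 go.py
```

```text
t 10.75 tcp [ 531.1 -115.4  196.5] yaw 2.907 tilt -1.0 F [-1.5  4.7 12.6] M [1.11 0.15 0.05] w 21.3 q6 -1.57
```

Turning clockwise, the handle climbs and goes freely through 0.4 rad. That makes this one the left-hand screw.

>>> {"name": "send_rows", "arguments": {"rows": [[0, -0.0005, -0.001, 0.14, -1], [0, 0, -0.001, 0.14, -1], [0, 0, -0.0006, 0.14, -1], [0, 0, -0.0005, 0.14, -1], [0, 0, -0.0005, 0.14, -1]]}}

```text
t: 11.25
ee_pos: [531.0, -115.2, 198.9]
orientation: [-1.42, -2.802, -0.003]
ft_force: [1.9, 8.6, -2.3]
width: 21.2
```

>>> {"name": "send_rows", "arguments": {"rows": [[0, 0, -0.0004, 0.14, -1], [0, 0, -0.0004, 0.14, -1], [0, 0, -0.0004, 0.14, -1], [0, 0, -0.0004, 0.14, -1], [0, 0, -0.0004, 0.14, -1]]}}

```text
t: 11.75
ee_pos: [531.5, -115.3, 201.0]
orientation: [2.294, 2.146, 0.004]
ft_force: [5.4, 9.3, -1.0]
width: 20.7
```

>>> {"name": "send_rows", "arguments": {"rows": [[0, 0, -0.0004, 0.14, -1], [0, 0, -0.0004, 0.14, -1], [0, 0, -0.0004, 0.14, -1], [0, 0, 0, 0, -1]]}}

```text
t: 12.15
ee_pos: [531.7, -115.3, 202.3]
orientation: [2.69, 1.622, 0.005]
ft_force: [5.2, 9.0, -1.2]
width: 21.1
```

```bash
python3 go.py
```

```text
t 12.15 tcp [ 531.7 -115.3  202.3] yaw 1.085 tilt -1.0 F [ 5.2  9.  -1.2] M [ 1.62 -0.96 -0.01] w 21.1 q6 0.25
```

>>> {"name": "send_rows", "arguments": {"rows": [[0, 0, 0, 0, 0], [0, 0, 0, 0, 0.5], [0, 0, 0, 0, 1], [0, 0, 0, 0, 1], [0, 0, 0, 0, 1]]}}

```text
t: 12.65
ee_pos: [530.5, -116.5, 202.2]
orientation: [-2.687, -1.628, 0.0]
ft_force: [0.3, -0.8, -0.3]
width: 57.5
```

>>> {"name": "send_rows", "arguments": {"rows": [[0, 0, -0.01, 0, 1], [0, 0, -0.02, 0, 1], [0, 0, -0.04, 0, 1], [0, 0, -0.04, -0.14, 1], [0, 0, 0, -0.14, 1]]}}

```text
t: 13.15
ee_pos: [533.0, -117.0, 318.5]
orientation: [2.421, 1.989, 0.009]
ft_force: [-0.6, -0.0, -0.7]
width: 87.7
```

>>> {"name": "send_rows", "arguments": {"rows": [[0, 0, 0, -0.14, 1], [0, 0, 0, -0.14, 1], [0, 0, 0, -0.12, 1], [0, 0, 0, 0, 1]]}}

```text
t: 13.55
ee_pos: [530.5, -116.4, 313.1]
orientation: [1.988, 2.432, 0.0]
ft_force: [0.5, -0.3, -0.7]
width: 87.7
```

```bash
python3 go.py 550.5 -213 200 1.768; python3 - <<'E'
from h import *
d=shot("side","s4");crop(d,"pics/s4.png",240,350,110,240,5)
d=shot("top","t4");crop(d,"pics/t4.png",280,400,160,260,5)
E
```

```text
t 13.55 tcp [ 530.5 -116.4  313.1] yaw 1.771 tilt -1.0 F [ 0.5 -0.3 -0.7] M [-0.   -0.15 -0.03] w 87.7 q6 -0.44
turn 0.003
shift tool mm before turn [-98.6   0.3 113.1]  after turn [-98.6   0.6 113.1]
```

View pics/s4.png

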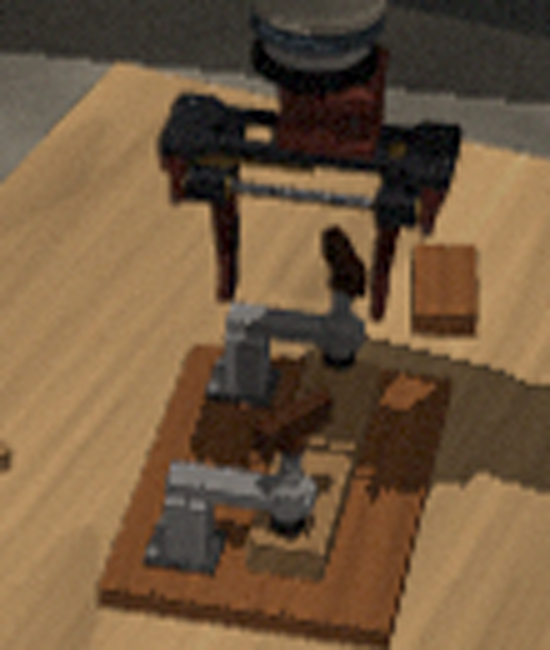

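View pics/t4.png

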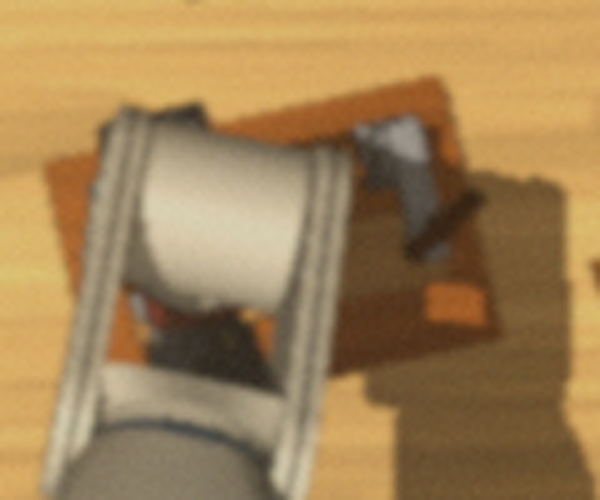

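Both bars have turned: the far one at (343,260), the near one at (295,420). The board hasn't moved. A quick check of the board's edges against the expected centre:

```bash
python3 - <<'E'
from h import *
b=dict(np.load("side0.npz"));a=dict(np.load("top0.npz"))
for u,v in((580,220),(523,402),(448,396)):
    print(pix2plane(b,u/5+200,v/5+140,48).round(1))
# predicted board top corners in top & side crop pixels
c=np.array([550.5,-213.2]);y=.197;ex=np.array([np.cos(y),np.sin(y)]);ey=np.array([-ex[1],ex[0]])
X=[np.r_[c+s*27*ex+t*115*ey,48] for s in(-1,1) for t in(-1,1)]
print(((proj(b,X)-[200,140])*5).round(),((proj(a,X)-[280,110])*5).round())
E
```

```text
[ 540.6 -318.7   48. ]
[ 502.1 -103.    48. ]
[550.2 -88.2  48. ]
[[578. 209.]
 [525. 400.]
 [506. 199.]
 [446. 388.]] [[448. 520.]
 [136. 591.]
 [430. 448.]
 [118. 518.]]
```

>>> {"name": "send_rows", "arguments": {"rows": [[-0.035, 0, 0, 0, 1], [-0.035, 0, 0, 0, 1], [-0.0285, 0, 0, 0, 1], [0, 0, 0.03, 0, 1], [0, 0, 0.03, 0, 1]]}}

```text
t: 14.15
ee_pos: [550.6, -214.2, 252.5]
orientation: [1.994, 2.424, 0.001]
ft_force: [0.1, 0.5, -0.9]
width: 88.1
```

The predicted corners match the pictures within about 3 mm in the top view and 6 mm in the side view. I'll go down on the board.

>>> {"name": "send_rows", "arguments": {"rows": [[0, 0, 0.035, 0, 1], [0, 0, 0.035, 0, 1], [0, 0, 0.035, 0, 1], [0, 0, 0.02, 0, 1], [0, 0, 0.012, 0, 1]]}}

```text
t: 14.65
ee_pos: [549.3, -212.6, 113.4]
orientation: [-1.991, -2.427, 0.001]
ft_force: [-0.2, -0.3, -0.5]
width: 87.8
```

>>> {"name": "send_rows", "arguments": {"rows": [[0, 0, 0, 0, 1], [0, 0, 0, 0, 1]]}}

```text
t: 14.85
ee_pos: [550.6, -213.1, 116.0]
orientation: [1.99, 2.43, 0.0]
ft_force: [-0.8, -0.0, 0.1]
width: 88.0
```

```bash
python3 go.py 550.5 -213.2 104 1.768; python3 - <<'E'
from h import *
d=shot("side","s5");crop(d,"pics/s5.png",240,350,110,240,5)
E
```

```text
t 14.85 tcp [ 550.6 -213.1  116. ] yaw 1.769 tilt -1.0 F [-0.8 -0.   0.1] M [ 0.   -0.08 -0.02] w 88.0 q6 -0.59
turn 0.001
shift tool mm before turn [-0.1 -0.1 12. ]  after turn [-0.1 -0.1 12. ]
```

View pics/s5.png

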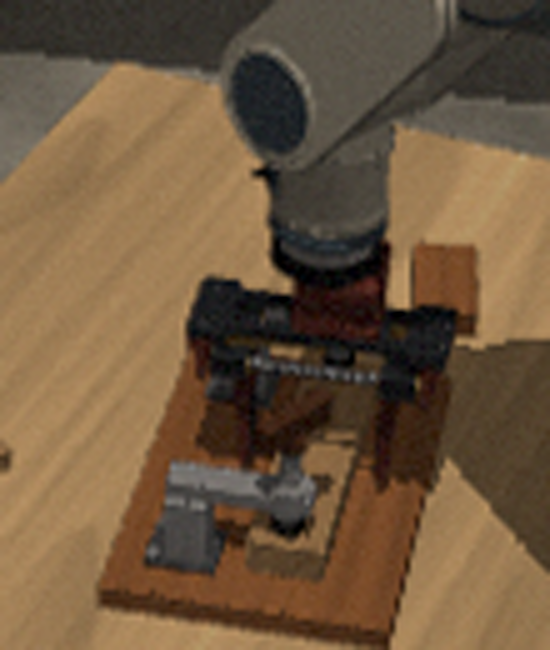

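The fingers straddle the board, at (250,440) and (382,460). I'll go the last 11 mm down and close.

>>> {"name": "send_rows", "arguments": {"rows": [[0, 0, 0.011, 0, 1], [0, 0, 0, 0, 0.4], [0, 0, 0, 0, 0.4], [0, 0, 0, 0, 0.4]]}}

```text
t: 15.3
ee_pos: [550.2, -212.9, 104.5]
orientation: [1.99, 2.431, 0.0]
ft_force: [-0.1, -0.2, 0.5]
width: 67.2
```

>>> {"name": "send_rows", "arguments": {"rows": [[0, 0, 0, 0, 0.3], [0, 0, 0, 0, 0.2], [0, 0, 0, 0, 0.0]]}}

```text
t: 15.6
ee_pos: [550.1, -212.9, 104.5]
orientation: [1.99, 2.431, -0.0]
ft_force: [0.2, -0.6, 1.4]
width: 53.6
```

```bash
python3 go.py
```

```text
t 15.6 tcp [ 550.1 -212.9  104.5] yaw 1.77 tilt -1.0 F [ 0.2 -0.6  1.4] M [-0.11  0.08  0.03] w 53.6 q6 -0.59
```

Gripped at 53.6 mm (54 expected) and well centred. I'll lift 2 mm and draw the board out towards jig −x, which is tool −y.

>>> {"name": "send_rows", "arguments": {"rows": [[0, 0, 0, 0, -0.5], [0, 0, 0, 0, -1], [0, 0, 0, 0, -1], [0, 0, -0.002, 0, -1], [0, 0, 0, 0, -1]]}}

```text
t: 16.1
ee_pos: [549.9, -212.8, 106.1]
orientation: [-1.99, -2.431, 0.0]
ft_force: [-0.8, -0.4, -2.5]
width: 53.7
```

```bash
python3 go.py
```

```text
t 16.1 tcp [ 549.9 -212.8  106.1] yaw 1.77 tilt -1.0 F [-0.8 -0.4 -2.5] M [-0.03 -0.13 -0.02] w 53.7 q6 -0.59
```

>>> {"name": "send_rows", "arguments": {"rows": [[0, -0.006, 0, 0, -1], [0, -0.01, 0, 0, -1], [0, -0.01, 0, 0, -1], [0, -0.01, 0, 0, -1]]}}

```text
t: 16.5
ee_pos: [513.4, -220.1, 106.1]
orientation: [-1.99, -2.43, 0.0]
ft_force: [0.7, 0.0, -2.5]
width: 53.9
```

```bash
python3 go.py
```

```text
t 16.5 tcp [ 513.4 -220.1  106.1] yaw 1.77 tilt -1.0 F [ 0.7  0.  -2.5] M [-0.05 -0.06  0.04] w 53.9 q6 -0.63
```

>>> {"name": "send_rows", "arguments": {"rows": [[0, -0.012, 0, 0, -1], [0, -0.014, 0, 0, -1], [0, -0.014, 0, 0, -1], [0, -0.014, 0, 0, -1], [0, -0.012, 0, 0, -1]]}}

```text
t: 17.0
ee_pos: [448.6, -233.2, 106.3]
orientation: [-1.99, -2.431, 0.0]
ft_force: [-0.1, -0.9, -2.7]
width: 53.9
```

```bash
python3 go.py; python3 - <<'E'
from h import *
d=shot("side","s6");crop(d,"pics/s6.png",240,370,110,240,5)
E
```

```text
t 17.0 tcp [ 448.6 -233.2  106.3] yaw 1.77 tilt -1.0 F [-0.1 -0.9 -2.7] M [-0.02 -0.08 -0.02] w 53.9 q6 -0.7
```

View pics/s6.png

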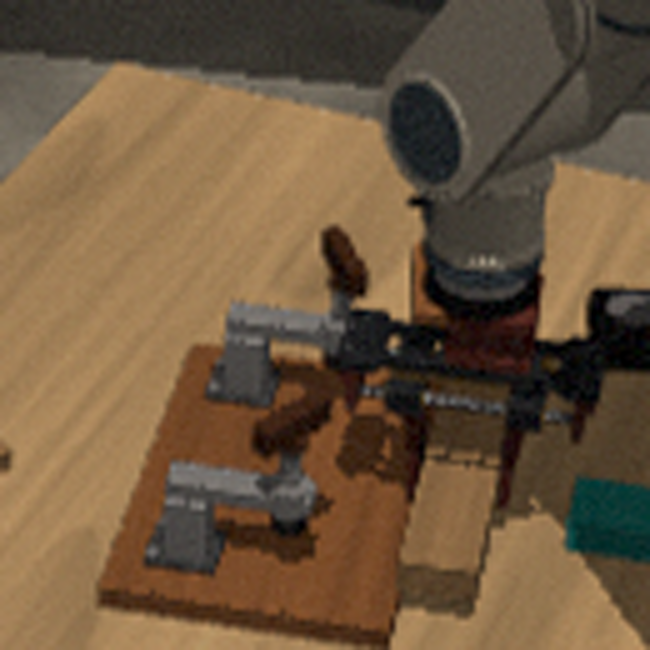

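The board is clear of the feet, with its near end at (440,580) in the crop and both clamps standing loose. I'll lift and carry it.

>>> {"name": "send_rows", "arguments": {"rows": [[0, 0, -0.02, 0, -1], [0, 0, -0.035, 0, -1], [0, 0, -0.035, 0, -1], [0, 0, -0.035, 0, -1], [0, 0, -0.035, 0, -1]]}}

```text
t: 17.55
ee_pos: [449.7, -233.0, 267.7]
orientation: [1.99, 2.431, 0.0]
ft_force: [1.0, -0.2, -1.9]
width: 53.9
```

>>> {"name": "send_rows", "arguments": {"rows": [[0, 0, -0.015, 0, -1], [0, 0, 0, 0, -1]]}}

```text
t: 17.75
ee_pos: [451.0, -233.6, 283.7]
orientation: [1.987, 2.427, 0.002]
ft_force: [0.4, -0.1, -3.0]
width: 53.8
```

```bash
python3 go.py 566 271 280 3.1416
```

```text
t 17.75 tcp [ 451.  -233.6  283.7] yaw 1.77 tilt -1.0 F [ 0.4 -0.1 -3. ] M [-0.06 -0.15  0.02] w 53.8 q6 -0.7
turn -1.372
shift tool mm before turn [472.  212.4   3. ]  after turn [-115.   504.6    6.2]
```

>>> {"name": "send_rows", "arguments": {"rows": [[0.02, 0.009, 0, 0, -1], [0.034, 0.015, 0, 0, -1], [0.034, 0.015, 0, 0, -1], [0.034, 0.015, 0, 0, -1], [0.034, 0.015, 0, 0, -1]]}}

```text
t: 18.25
ee_pos: [486.2, -65.1, 279.8]
orientation: [-1.989, -2.429, 0.002]
ft_force: [0.2, 0.3, -2.1]
width: 53.8
```

>>> {"name": "send_rows", "arguments": {"rows": [[0.034, 0.015, 0, 0, -1], [0.034, 0.015, 0, 0, -1], [0.034, 0.015, 0, 0, -1], [0.034, 0.015, 0, 0, -1], [0.034, 0.015, 0, 0, -1]]}}

```text
t: 18.75
ee_pos: [526.2, 116.4, 279.6]
orientation: [-1.989, -2.43, 0.003]
ft_force: [0.5, -0.6, -1.7]
width: 54.2
```

>>> {"name": "send_rows", "arguments": {"rows": [[0.034, 0.015, 0, 0, -1], [0.034, 0.015, 0, 0, -1], [0.034, 0.015, 0, 0, -1], [0.034, 0.015, 0, 0, -1], [0.01, 0.008, 0, 0, -1]]}}

```text
t: 19.25
ee_pos: [564.2, 274.4, 279.3]
orientation: [-1.986, -2.433, 0.002]
ft_force: [-0.4, -0.7, -2.8]
width: 53.9
```

>>> {"name": "send_rows", "arguments": {"rows": [[0, 0, 0, -0.1, -1], [0, 0, 0, -0.12, -1], [0, 0, 0, -0.12, -1], [0, 0, 0, -0.12, -1], [0, 0, 0, -0.12, -1]]}}

```text
t: 19.75
ee_pos: [564.1, 270.5, 279.6]
orientation: [-1.204, -2.9, 0.003]
ft_force: [0.2, 0.4, -2.2]
width: 53.9
```

>>> {"name": "send_rows", "arguments": {"rows": [[0, 0, 0, -0.12, -1], [0, 0, 0, -0.12, -1], [0, 0, 0, -0.12, -1], [0, 0, 0, -0.12, -1], [0, 0, 0, -0.12, -1]]}}

```text
t: 20.25
ee_pos: [564.1, 270.5, 279.6]
orientation: [-0.294, -3.126, 0.002]
ft_force: [0.2, 0.1, -1.1]
width: 53.8
```

>>> {"name": "send_rows", "arguments": {"rows": [[0, 0, 0, -0.12, -1], [0, 0, 0, -0.07, -1], [0, 0, 0, 0, -1]]}}

```text
t: 20.55
ee_pos: [564.1, 270.6, 279.8]
orientation: [-0.003, -3.14, 0.002]
ft_force: [-0.1, -0.2, -2.2]
width: 53.8
```

```bash
python3 go.py 566 271 190 3.1416;python3 - <<'E'
from h import *
d=shot("side","s7");crop(d,"pics/s7.png",120,320,150,350,4)
E
```

```text
t 20.55 tcp [564.1 270.6 279.8] yaw 3.14 tilt -1.0 F [-0.1 -0.2 -2.2] M [ 0.02 -0.12  0.01] w 53.8 q6 -1.14
turn -0.002
shift tool mm before turn [-2.1  0.5 89.8]  after turn [-2.1  0.5 89.8]
```

View pics/s7.png

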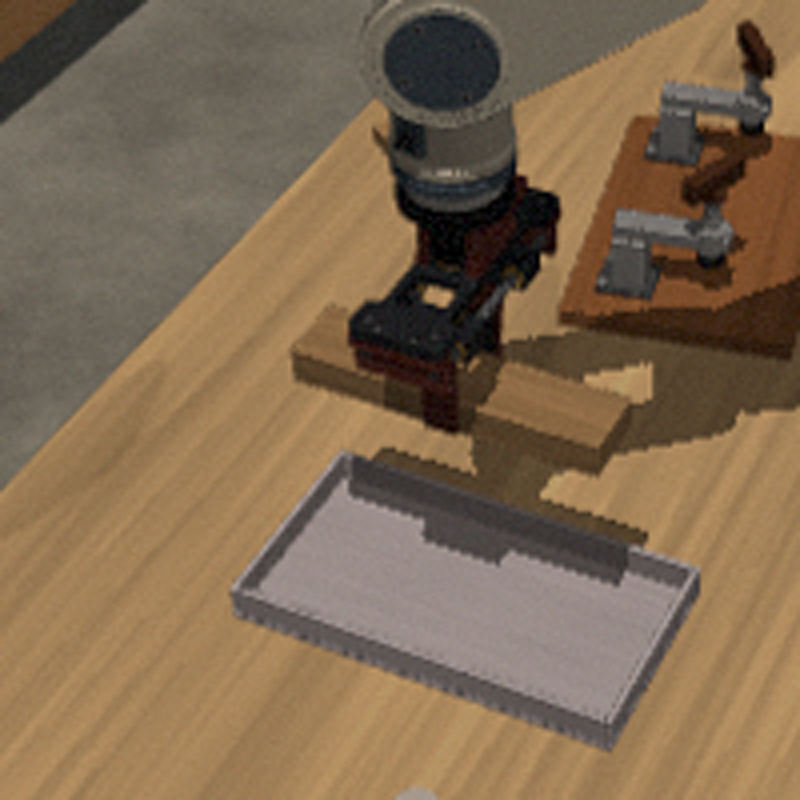

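The board is held level above the tray and parallel to it. Floor contact is expected at TCP z ≈ 89.5.

>>> {"name": "send_rows", "arguments": {"rows": [[-0.001, 0, 0.03, 0, -1], [0, 0, 0.035, 0, -1], [0, 0, 0.035, 0, -1], [0, 0, 0.035, 0, -1], [0, 0, 0.025, 0, -1]]}}

```text
t: 21.1
ee_pos: [564.5, 270.7, 118.4]
orientation: [-0.007, -3.139, 0.002]
ft_force: [-0.0, 0.2, -2.1]
width: 54.0
```

>>> {"name": "send_rows", "arguments": {"rows": [[0, 0, 0.01, 0, -1], [0, 0, 0, 0, -1], [0, 0, 0, 0, -1]]}}

```text
t: 21.4
ee_pos: [566.2, 271.7, 112.1]
orientation: [0.004, 3.141, 0.001]
ft_force: [0.6, -0.1, -1.0]
width: 53.7
```

```bash
python3 go.py 566 271 90 3.1416;python3 - <<'E'
from h import *
d=shot("side","s8");crop(d,"pics/s8.png",160,320,210,350,5)
E
```

```text
t 21.4 tcp [566.2 271.7 112.1] yaw 3.139 tilt -1.0 F [ 0.6 -0.1 -1. ] M [ 0.04 -0.17  0.02] w 53.7 q6 -1.14
turn -0.002
shift tool mm before turn [ 0.2 -0.7 22.1]  after turn [ 0.2 -0.7 22.1]
```

View pics/s8.png

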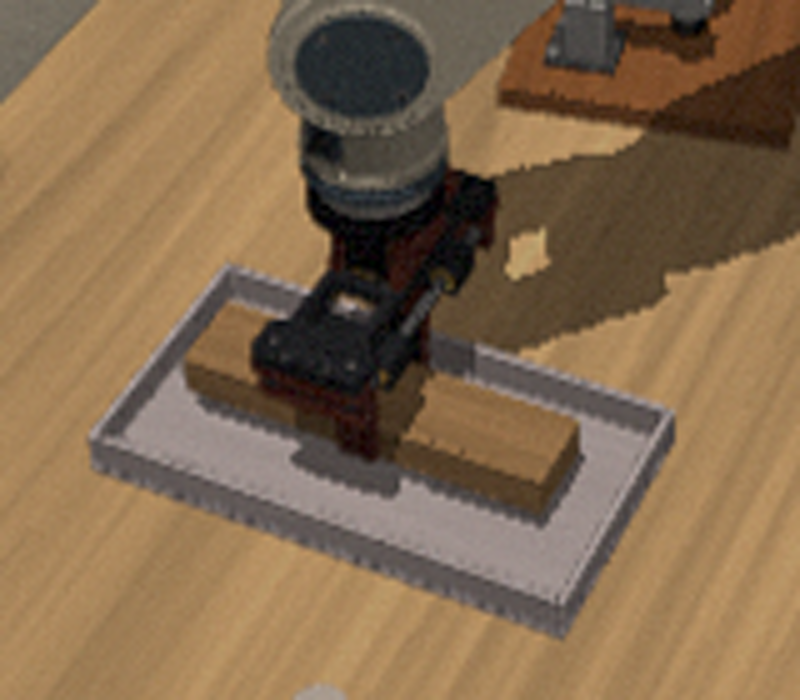

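The board sits inside the tray outline, ends at (200,350) and (565,480), clear of the walls. I'll lower it slowly and watch the force.

>>> {"name": "send_rows", "arguments": {"rows": [[0, 0, 0.008, 0, -1], [0, 0, 0.008, 0, -1], [0, 0, 0.004, 0, -1], [0, 0, 0, 0, -1], [0, 0, 0, 0, -1]]}}

```text
t: 21.95
ee_pos: [565.5, 271.5, 91.1]
orientation: [-0.003, -3.141, 0.0]
ft_force: [0.6, -0.0, -1.0]
width: 53.9
```

```bash
python3 go.py
```

```text
t 21.95 tcp [565.5 271.5  91.1] yaw 3.14 tilt -1.0 F [ 0.6 -0.  -1. ] M [ 0.06 -0.12  0.02] w 53.9 q6 -1.14
```

>>> {"name": "send_rows", "arguments": {"rows": [[0, 0, 0.001, 0, -1], [0, 0, 0.0005, 0, -1], [0, 0, 0, 0, -1]]}}

```text
t: 22.25
ee_pos: [565.6, 271.6, 89.8]
orientation: [0.003, 3.141, 0.0]
ft_force: [-0.8, 0.3, -1.7]
width: 53.9
```

```bash
python3 go.py
```

```text
t 22.25 tcp [565.6 271.6  89.8] yaw 3.14 tilt -1.0 F [-0.8  0.3 -1.7] M [ 0.07 -0.15  0.01] w 53.9 q6 -1.14
```

>>> {"name": "send_rows", "arguments": {"rows": [[0, 0, 0.0005, 0, -1], [0, 0, 0.0005, 0, -1], [0, 0, 0, 0, -1]]}}

```text
t: 22.55
ee_pos: [565.7, 271.6, 89.5]
orientation: [0.003, 3.141, 0.0]
ft_force: [-2.1, -0.9, 4.6]
width: 53.8
```

```bash
python3 go.py
```

```text
t 22.55 tcp [565.7 271.6  89.5] yaw 3.14 tilt -1.0 F [-2.1 -0.9  4.6] M [-0.24  0.19 -0.05] w 53.8 q6 -1.14
```

The board is on the tray floor: z is 89.5 as predicted and Fz has turned to +4.6 N. I'll release and rise.

>>> {"name": "send_rows", "arguments": {"rows": [[0, 0, 0, 0, 0.35], [0, 0, 0, 0, 0.5], [0, 0, 0, 0, 0.7], [0, 0, 0, 0, 0.7]]}}

```text
t: 22.95
ee_pos: [565.6, 271.6, 88.7]
orientation: [0.003, 3.142, 0.0]
ft_force: [-0.2, -0.4, -0.0]
width: 74.2
```

>>> {"name": "send_rows", "arguments": {"rows": [[0, 0, -0.005, 0, 0.7], [0, 0, -0.02, 0, 0.7], [0, 0, -0.035, 0, 0.7], [0, 0, -0.04, 0, 0.7], [0, 0, -0.04, 0, 0.7]]}}

```text
t: 23.45
ee_pos: [565.3, 271.4, 230.2]
orientation: [-0.003, -3.141, 0.0]
ft_force: [1.2, 0.7, 0.2]
width: 74.5
```

>>> {"name": "send_rows", "arguments": {"rows": [[0, 0, -0.04, 0, 0.7], [0, 0.04, 0, 0, 0.7], [0, -0.04, 0, 0, 0.7], [0, -0.04, 0, 0, 0.7], [0, -0.04, 0, 0, 0.7]]}}

```text
t: 23.95
ee_pos: [565.0, 191.2, 269.2]
orientation: [-0.001, 3.141, 0.0]
ft_force: [1.4, 0.8, 0.5]
width: 74.5
```

>>> {"name": "send_rows", "arguments": {"rows": [[0.04, 0, 0, 0, 0.7], [0.04, 0, 0, 0, 0.7], [0.04, 0, 0, 0, 0.7], [0.03, 0, 0, 0, 0.7], [0, 0, 0, 0, 0.7]]}}

```text
t: 24.45
ee_pos: [411.8, 191.2, 268.7]
orientation: [-0.001, -3.139, 0.001]
ft_force: [0.2, -0.6, 0.2]
width: 74.5
```

```bash
python3 go.py;python3 - <<'E'
from h import *
d=shot("side","s9");cv2.imwrite("pics/s9.png",d["color"])
a=shot("top","t9");cv2.imwrite("pics/t9.png",a["color"])
for d in(a,):
    P=cloud(d);q=P[(P[...,2]>28)&(P[...,2]<42)&(abs(P[...,0]-566)<138)&(abs(P[...,1]-271)<60)]
    print(len(q),q.mean(0).round(1),cv2.minAreaRect(q[:,:2].astype(np.float32)))
d0=dict(np.load("top0.npz"));P0=cloud(d0);P=cloud(a)
for n,u,v in(("glue",123,246),("tape",417,255),("offcut",413,213),("loose",326,139),("turq",358,295)):print(n,P0[v,u].round(),P[v,u].round(),d0["color"][v,u],a["color"][v,u])
E
```

```text
t 24.45 tcp [411.8 191.2 268.7] yaw 3.141 tilt -1.0 F [ 0.2 -0.6  0.2] M [ 0.1  -0.13 -0.01] w 74.5 q6 -1.16
684 [583.5 270.8  33.5] ((579.1815185546875, 269.79827880859375), (52.8903923034668, 202.6396026611328), 89.25434875488281)
glue [453. 532. 124.] [453. 534. 117.] [ 75  91 107] [ 76  95 111]
tape [ 396. -494.   42.] [ 396. -496.   36.] [100 111 121] [102 113 126]
offcut [ 548. -494.   24.] [ 548. -491.   32.] [ 37  88 155] [ 38  94 161]
loose [ 835. -189.   16.] [ 834. -189.   19.] [ 70 131 179] [ 70 130 179]
turq [ 259. -281.   25.] [ 259. -281.   26.] [136 153  44] [74 86 48]
```

View pics/s9.png

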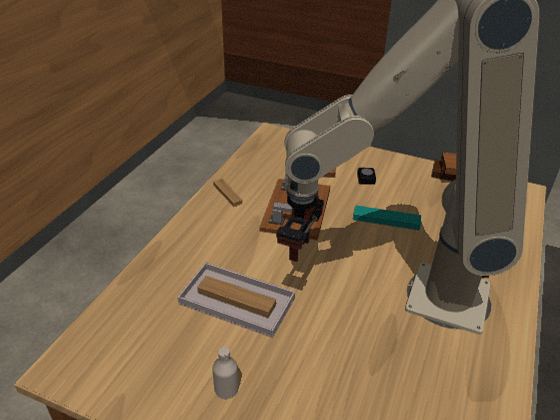

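View pics/t9.png

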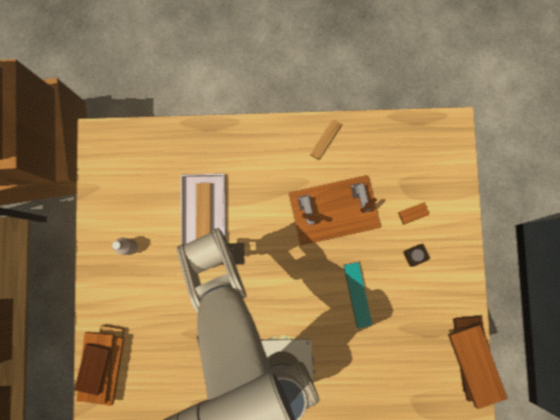

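The board lies flat in the tray at (236,295) in the side view, with its top at z = 33.5 (33 expected). In the top view both handles are still turned, at (307,210) and (363,195), and nothing else has moved. I'll hand it in.

```bash
python3 -c "
from workcell import ctrl
print(ctrl.close_job())"
```

```text
the job is handed in; nothing more can be done
None
```

The board is lying flat in the metal tray and both clamps are loose. I handed the job in at about 24.5 s of the 72 s; no verdict was given.

- **Clamps:** Each screw turned freely in the first direction I tried, with its handle rising. The clamp on the jig's −y side loosened anticlockwise, and I turned it about 2.2 rad. The one on the +y side is the left-hand thread; it loosened clockwise, also about 2.2 rad. The board stayed put until both were loose.
- **Board:** I gripped it mid-length, lifted it 2 mm, and drew it about 100 mm out towards jig −x. I then carried it to the tray and let go only after it touched the floor.
- **Last checks:** The board's top is at 33.5 mm (33 expected), parallel to the tray walls and clear of them. The glue, tape, offcut and both look-alike boards are where they were. In the last pictures both handles were still turned, and the gripper was open and touching nothing.
- **Disagreements:** The gripper read 21 mm on the 15 mm handles, though both turned without slipping. The final top view showed only about 203 mm of the 230 mm board because the arm hid one end; the side view showed all of it.

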